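Slide the filter carrier along the rail into the corner pocket

ROBOT

A 6-joint arm with a two-finger parallel gripper is mounted at the origin on a cart in front of the work surface, level with it; the furniture and walls round the work are solid. World frame = base frame: x ahead of the robot, y to its left, z up, the work surface at z = 0. Lengths are in m, angles in degrees, forces in N, time in s.
With the tool pointing down it reaches from about 0.3 to 0.875 m from the base axis. Payload 4.2 kg.
Tool frame: the origin (TCP) lies at the very end of the fingers, on their centre line; the grasp point (between the pads) lies 19 mm behind it (pinch_z is the distance from the TCP to the grasp point, in m); y points along the fingers, x is the direction in which the jaws open and shut, and the axes are right-handed (so a half turn about y gives the same grasp; the last joint's range is limited). The gripper opens to 85 mm and grips with 20 to 120 N. Pads are 22 mm wide; open, the fingers measure 114 mm over their backs; the gripper's body (76 mm by 85 mm) begins 54 mm behind the grasp point. The pads swing forward as they close: fully open they stand 13 mm farther back than shut.
Start: joints at [-76.375, 18.312, 89.639, -0, 72.044, -1.146], TCP at [0.147, -0.556, 0.231] pointing down, gripper open.
Joint ranges: [-177.97, 177.97], [-48.28, 115.42], [12.27, 149.76], [-77.06, 257.06], [2.81, 150.46], [-146.56, 146.56]. Speed limits (degrees/s): [147.25, 147.25, 180, 180, 180, 180].

INTERFACE

Orientations are given as [roll, pitch, yaw] about the fixed x, y, z axes, in that order (R = Rz(yaw) Ry(pitch) Rx(roll)).
In Python, from plant import * gives the robot as it stands.
- The arm moves only by the tool play_rows, never from a script. Its argument "rows" is a list of rows, each a list of 3 entries, a list of its own where there are three numbers: the shift along the tool's x, y, z in m, then the turn about the tool's y in rad, then the finger opening in m, from 0 to 0.0854. In form: [[[dx, dy, dz], turn, fingers], ...]. A call has 1 to 5 rows; each row shifts and turns the pose as measured when the row begins, along the tool's axes as they then stand; what a row does not reach is not made up. A row lasts 1/12 s, in which the tool goes at most 41.7 mm and 7.16 degrees, less where a joint would pass 70% of its speed; a pose out of reach is approached as far as the arm can. A call is refused whole if a number of a shift passes 0.0417 or a number of a turn 0.125, either way. A call with a gripper value outside its range is refused whole. The fingers move at their own pace and stop on an object; "squeeze" is the grip in N (left out, the last holds). Time passes only in rows, so rows that do not move let the fingers close. It gives the time, the measured TCP pose, the force and the opening at its end, in the units of the state.
- sense(): the state, without advancing time (a new reading comes with each control period).
- read_camera(name): name is "scene" or "side" or "wrist"; returns a dict with "img" (384x512x3 uint8, red, green, blue), "camera_matrix" (3x3 intrinsics, pixels), "distortion" ([k1, k2, p1, p2, k3] as OpenCV has them; the pictures are not rectified), "position" and "orientation" of the camera in the world. Camera axes: x right, y up, looking along -z (the intrinsics and any distortion apply to the point x, -y, -z); pixel columns grow to the right and rows downward; lengths in m; the calibration is good to about 2 mm. A picture is of the moment at which its call begins. There is no depth.
- close_job(): hands the job in, once; it reports no verdict.
Trained networks look in a picture, given as the dict that the camera call returned (one of the last four; its "shot" number tells which), for a name from the list of things; names that differ only in an ending like _2 or _b are one class to them, and where a whole thing is asked for, a point or a joint stands for the part that bears it (a point fixed in the world has none). Each returns a list of dicts, best first, with "confidence" (0 to 1); they miss things now and then, are a little off and sometimes report something else, mostly with a low value. They report only what shows in the picture. A call takes as long as a camera call. They do not tell look-alikes from the thing itself.
- find_in(label, picture): "centre" ([column, row] in pixels, amid what is visible of it).
The state is a dict: "t": time; "joint_pos": joint angles; "joint_velocities": joint speeds; "joint_efforts": joint torques, N m; "tcp_pos": TCP position; "tool_rot": TCP orientation; "contact_force": force on the tool from outside, world axes, zero at the start; "wrist_torque": the same for the moment, N m; "grip_width": opening from 0.0 (shut) to 1.0 (fully open).
Only numpy, scipy, OpenCV 4.12 (cv2) and the standard library are available. Lean on these libraries where they do the work, as an engineer would, in place of code of your own. Each camera call takes 0.05 s, during which the arm holds its last target.

TASK

Push the square black filter carrier flat against the long rail of the seating plate while it is still in front of the pocket, then slide it along the rail until it sits fully home in the corner pocket, touching rail and end stop. Only push or drag it with the fingertips: keep it flat on the plate, neither lifted nor tipped, and leave the things standing round the plate where they are.

Things in the scene. Friction and masses are not known exactly. Their poses are not given: they have to be found in the camera images.
- seating_plate: aluminium plate fixed to the worktop, 160 (x) x 280 (y) x 6 mm, turned up to 0.3 rad about the vertical; origin at the centre of its underside, on the worktop, z up. On it stand three grey walls 10 mm high (tops 16 mm above the worktop): long rail at +x, end stop at +y, short lip. They enclose a corner pocket 68 mm wide across the rail, open towards -y
- rail (a point): middle of the rail's inner top edge, 16 mm above the worktop: plate frame x = +60, y = -3 mm. The rail runs straight along the plate's y from -140 to +134 mm and is 14 mm thick
- end_stop (a point): middle of the end stop's inner top edge: plate frame x = +26, y = +120 mm. The stop runs along the plate's x from -20 to +74 mm and is 14 mm thick
- lip (a point): middle of the lip's inner top edge: plate frame x = -8, y = +96 mm. The lip faces the rail, is 12 mm thick and runs from y = +71 to +121 mm; a slanted guide of the same height widens the pocket's mouth from there to x = -20 mm at y = +48 mm
- pocket (a point): point on the plate's upper face (6 mm above the worktop) where the carrier's origin lies when it is fully home: plate frame x = +28, y = +88, z = +6 mm. Its axes are the plate's: +x towards the rail, +y along the rail towards the end stop
- filter_carrier: loose square black frame with a clear glass bottom, 64 x 64 mm, 16 mm high, 0.14 to 0.28 kg, lying on the plate off the rail; origin at its underside's centre, x and y along its sides, turned up to 0.5 rad to the plate. Open square recess in its top, 52 x 52 mm, 11 mm deep, walls 6 mm: closed fingertips can drag it by a wall from inside. It tips if a wall is pressed only at its top
- cap: white screw cap, 50 mm across, 18 mm high, loose on the worktop near the plate; origin at the centre of its underside; leave it alone
- roll: roll of paper tape lying flat, 52 x 54 x 13 mm, loose beside the plate; origin at the centre of its underside; leave it alone
- funnel: white funnel-shaped adapter, 45 mm wide, 45 mm high, loose beside the plate; origin at the centre of its underside; leave it alone
- vial: white capped vial standing upright, 36 x 34 x 90 mm, loose beside the plate; origin at the centre of its underside; leave it alone
Things that resemble listed ones, but are neither listed nor needed, are in the scene too. What is shaped like the filter_carrier but blue or purple is not meant.

How it is judged (in metres and radians):
On the way, in this order (a step that is already met when the one before it is completed fails the run):
1. the carrier is pushed flat against the rail while still in front of the pocket (x of filter_carrier in the frame of pocket above -0.003 m and angle between the x axis of filter_carrier and the x axis of seating_plate, either way round below 0.06 rad and y of filter_carrier in the frame of pocket below -0.05 m), for 0.2 s.
2. the carrier has been slid along the rail fully home into the corner pocket (x of filter_carrier in the frame of pocket above -0.003 m and angle between the x axis of filter_carrier and the x axis of seating_plate, either way round below 0.06 rad and y of filter_carrier in the frame of pocket above -0.003 m and z of filter_carrier in the frame of pocket below 0.002 m and angle between filter_carrier's own z axis and vertical below 0.05 rad), for 0.2 s.
At the end, for the whole second after the job is handed in: the carrier lies flat in the corner pocket, within 3 mm of the rail and within 3 mm of the end stop, square to the plate within 0.06 rad, down on the plate (within 2 mm), and at rest (all of step 2 and linear speed of filter_carrier below 0.01 m/s); the robot touches nothing.
It fails at once if the carrier is lifted more than 8 mm off the plate (z of filter_carrier in the frame of pocket above 0.008 m).
It fails at once if the carrier is tipped by more than 0.3 rad (angle between filter_carrier's own z axis and vertical above 0.3 rad).
It fails at once if a thing standing round the plate is moved by more than 15 mm or tipped (distance of any of cap, roll, funnel, vial from where it was at the start of the episode above 0.015 m or angle between any of cap, roll, funnel, vial's own z axis and vertical above 0.3 rad).
It also fails if it takes over 43 s, if anything falls off the work surface, if the arm or the gripper's body presses on something with over 40 N, if the wrist force passes 120 N, or if a joint passes its speed limit or range.

## Working session

There is one attempt and no reset: what is moved stays moved. The work goes in short steps, Python scripts to look and compute and a tool call to move; the robot and the scene stay as the last step left them, time stands still between calls to the robot, and variables do not carry over. Pictures are saved under pics/ and viewed, and the job is handed in when it is done.

Besides the shell and the picture viewer there is one more tool, called after "Request:" as a command line: name --argument value ..., lists and objects as JSON in quotes. play_rows: Moves the arm, as the interface text tells. Its arguments: {"type":"object","properties":{"rows":{"type":"array"},"squeeze":{"type":"number"}},"required":["rows"]}

```bash
ls; mkdir -p pics
cat > h.py <<'E'
from plant import *
import numpy as np, cv2
from scipy.spatial.transform import Rotation as R
def camR(p):
    o=np.array(p["orientation"],float)
    if o.shape==(3,3): return o
    return R.from_euler('xyz',o,degrees=True).as_matrix()
def ray(p,px,z):
    K=np.array(p["camera_matrix"]);D=np.array(p["distortion"])
    u=cv2.undistortPoints(np.array([[px]],float),K,D)[0,0]
    d=camR(p)@np.array([u[0],-u[1],-1]);c=np.array(p["position"])
    return c+d*(z-c[2])/d[2]
def proj(p,X):
    X=np.atleast_2d(X);q=(X-np.array(p["position"]))@camR(p)
    q=q*np.array([1,-1,-1])
    return cv2.projectPoints(q,np.zeros(3),np.zeros(3),np.array(p["camera_matrix"]),np.array(p["distortion"]))[0][:,0]
E
python3 - <<'E'
from h import *
print(sense())
for n in ["scene","side","wrist"]:
    p=read_camera(n); cv2.imwrite(f"pics/{n}0.png",p["img"][:,:,::-1])
    print(n,p["position"],p["orientation"],p["camera_matrix"],p["distortion"])
    for l in ["filter_carrier","seating_plate","rail","end_stop","lip","pocket","cap","roll","funnel","vial"]:
        print(l,[(np.round(d["centre"]).tolist(),round(d["confidence"],2)) for d in find_in(l,p)[:4]])
E
```

```text
pics
{'t': 0.0, 'joint_pos': array([-7.63744493e+01,  1.83510518e+01,  8.97080691e+01,  9.04747806e-04,
        7.20425358e+01, -1.14661764e+00]), 'joint_velocities': array([ 0.018941  ,  0.04170191,  0.016728  , -0.01933591,  0.02127707,
       -0.00706674]), 'joint_efforts': array([ 1.81155159e-03, -4.15519738e+01, -2.34160727e+01,  1.02409674e-04,
        8.08340090e-03,  5.30863844e-06]), 'tcp_pos': array([ 0.14649605, -0.55552581,  0.23047689]), 'tool_rot': array([-89.99710575,   0.10161915, -75.22810881]), 'contact_force': array([0.03289417, 1.02160421, 0.62235591]), 'wrist_torque': array([ 0.00340655, -0.02236013, -0.02850037]), 'grip_width': 0.9992677833848255}
scene [0.24548418 0.60533702 0.77285944] [ 3.79536369e+01 -4.73025771e-02 -1.52231886e+02] [[382.61289146   0.         260.2492085 ]
 [  0.         382.61289146 189.26475946]
 [  0.           0.           1.        ]] [-0.09891837  0.          0.          0.          0.        ]
filter_carrier [([290.0, 167.0], 0.94), ([253.0, 269.0], 0.74)]
seating_plate [([276.0, 182.0], 0.84)]
rail [([274.0, 178.0], 0.87)]
end_stop 
[... 423 characters left out ...]
.          0.          0.        ]
filter_carrier [([161.0, 202.0], 0.69), ([188.0, 220.0], 0.68)]
seating_plate [([242.0, 213.0], 0.51)]
rail [([242.0, 212.0], 0.54)]
end_stop [([241.0, 212.0], 0.73)]
lip [([247.0, 211.0], 0.73)]
pocket [([247.0, 214.0], 0.79)]
cap []
roll []
funnel [([233.0, 204.0], 0.54)]
vial []
wrist [ 0.22700537 -0.53473451  0.374737  ] [-1.88106447e+01  8.09112338e-03 -7.52650133e+01] [[290.07187992   0.         257.08643642]
 [  0.         290.07187992 192.77972704]
 [  0.           0.           1.        ]] [-0.0479332  0.         0.         0.         0.       ]
filter_carrier []
seating_plate []
rail []
end_stop []
lip []
pocket []
cap []
roll []
funnel []
vial []
```

View pics/scene0.png

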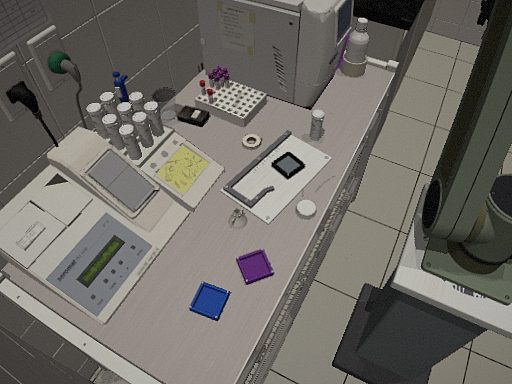

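View pics/side0.png

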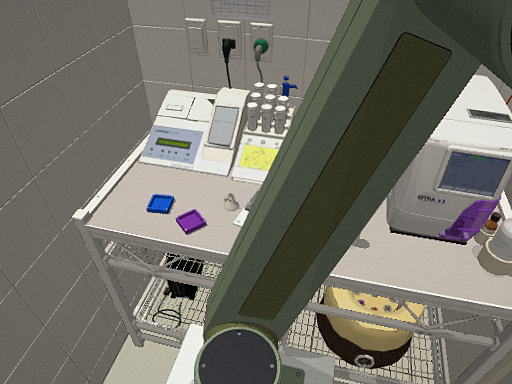

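Run:
```python
import cv2
a=cv2.imread('pics/scene0.png')[105:305,200:370]; cv2.imwrite('pics/scene0c.png',cv2.resize(a,None,fx=3,fy=3,interpolation=2)[:600])
a=cv2.imread('pics/side0.png')[140:290,130:330]; cv2.imwrite('pics/side0c.png',cv2.resize(a,None,fx=4,fy=4,interpolation=2))
```

```text
(no output)
```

View pics/scene0c.png

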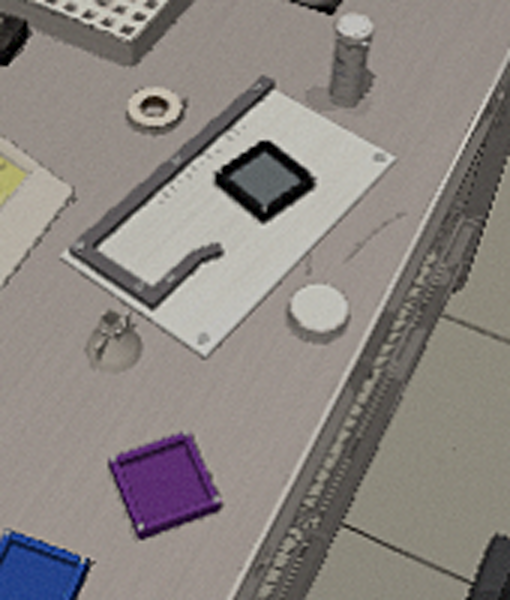

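View pics/side0c.png

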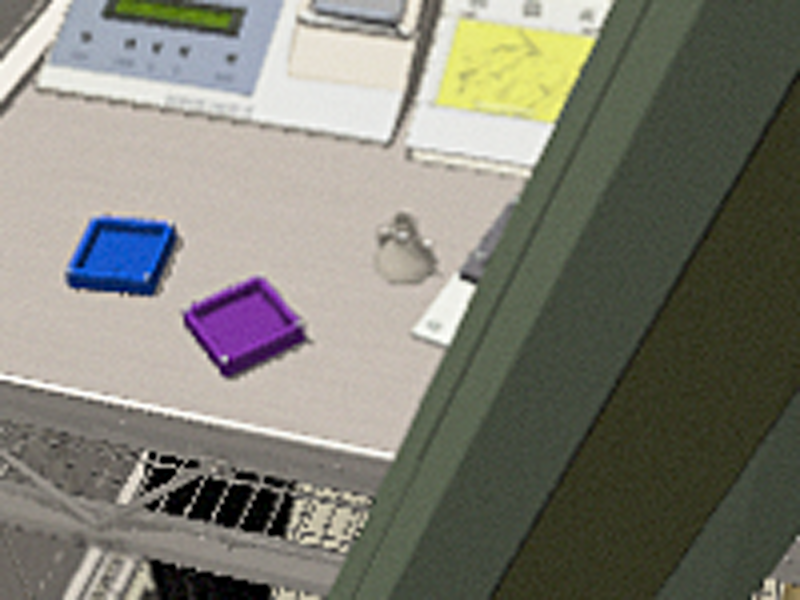

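Candidates for the carrier in the scene image are black (288,165), purple (255,267) and blue (210,300). Only the black one, on the plate, fits the description. The rail runs from upper right (289,132) to lower left (225,187), and the end stop is at its lower-left end. Funnel is at (238,218), cap at (306,208), roll at (252,141) and vial at (316,125). I'll measure the poses next.

Run:
```python
from h import *
from scipy.optimize import least_squares
p=read_camera("scene")
g=cv2.cvtColor(p["img"],cv2.COLOR_RGB2GRAY)
def c(x,y): return [200+x/3-.33,105+y/3-.33]
pl=[c(63,256),c(206,356),c(396,157)]
for q in pl: print(ray(p,q,.006).round(4))
P=np.array([[80,140,6],[-80,140,6],[-80,-140,6]])/1e3
def pose(v,P):
    return R.from_euler('z',v[2]).apply(P)+np.array([v[0],v[1],0])
f=lambda v:(proj(p,pose(v,P))-np.array(pl)).ravel()
s=least_squares(f,[.5,-.1,0]); print("plate",s.x,s.fun.round(1))
v=s.x
cc=[c(217,179),c(265,141),c(315,182),c(265,213)]
W=np.array([ray(p,q,.022)[:2] for q in cc]); print("carrier",W.round(4),W.mean(0),[np.linalg.norm(W[i]-W[i-1]).round(4) for i in range(4)])
loc=R.from_euler('z',-v[2]).apply(np.c_[W-v[:2],np.zeros(4)])[:,:2]
print(loc.round(4),loc.mean(0)); d=[loc[i]-loc[i-1] for i in range(4)]
print([np.degrees(np.arctan2(*a[::-1])).round(1) for a in d])
# overlay
im=p["img"][:,:,::-1].copy()
im=cv2.resize(im,None,fx=3,fy=3)
pts=np.array([[80,140,6],[-80,140,6],[-80,-140,6],[80,-140,6],[60,-140,16],[60,120,16],[-8,120,16],[-8,71,16],[-20,48,16]])/1e3
for q in proj(p,pose(v,pts)): cv2.circle(im,tuple(int(a) for a in (q*3+1)),3,(0,0,255),1)
cv2.imwrite("pics/ov.png",im[315:915,600:1110])
for n,px,z in [("cap",(306.5,207.5),.018),("roll",(252,141),.01),("funnel",(238,220),.02),("vial",(317,114),.09)]:
    w=ray(p,px,z); print(n,w.round(3),R.from_euler('z',-v[2]).apply([w[0]-v[0],w[1]-v[1],0]).round(3))
```

```text
[0.6114 0.1248 0.006 ]
[0.4587 0.1578 0.006 ]
[ 0.403  -0.1142  0.006 ]
plate [ 0.50797868  0.00464744 -0.20058014] [-1.2 -0.1  0.5  0.2  0.8 -0.4]
carrier [[ 0.5292 -0.0009]
 [ 0.5115 -0.062 ]
 [ 0.4518 -0.0379]
 [ 0.4755  0.0146]] [ 0.49199118 -0.02156302] [np.float64(0.0559), np.float64(0.0636), np.float64(0.0643), np.float64(0.0575)]
[[ 0.0219 -0.0013]
 [ 0.0167 -0.0646]
 [-0.0465 -0.0529]
 [-0.0338  0.0033]] [-0.01044485 -0.02887028]
[np.float64(-4.6), np.float64(-94.6), np.float64(169.4), np.float64(77.2)]
cap [0.394 0.081 0.018] [-0.127  0.053  0.   ]
roll [ 0.623 -0.063  0.01 ] [ 0.126 -0.043  0.   ]
funnel [0.522 0.191 0.02 ] [-0.023  0.185  0.   ]
vial [ 0.478 -0.165  0.09 ] [ 0.004 -0.172  0.   ]
```

View pics/ov.png

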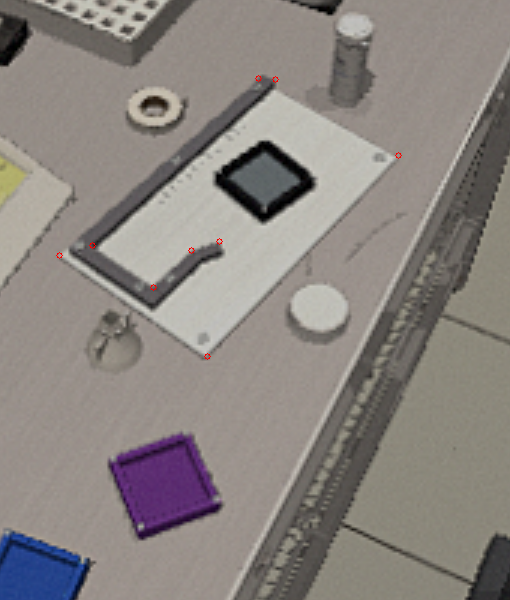

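Request:
play_rows --rows '[[[0, 0, 0], 0.115, 0], [[0, 0, 0], 0.115, 0], [[0, 0, 0], 0.115, 0], [[0, 0, 0], 0.115, 0], [[0, 0, 0], 0, 0]]' --squeeze 20

```text
t: 2.12
tcp_pos: [0.1466, -0.556, 0.2313]
tool_rot: [-90.0, -0.0, -102.8]
contact_force: [0.3, 0.0, 0.7]
grip_width: 0.301
```

```bash
cat >> h.py <<'E'
PL=[0.50798,0.00465,-0.20058]
def w2p(w): 
    w=np.array(w,float); return np.r_[R.from_euler('z',-PL[2]).apply([w[0]-PL[0],w[1]-PL[1],0])[:2],w[2]]
def p2w(q): 
    q=np.array(q,float); return R.from_euler('z',PL[2]).apply(q)+[PL[0],PL[1],0]
def st():
    s=sense(); T=R.from_euler('xyz',s["tool_rot"],degrees=True)
    print("t",round(s["t"],2),"rot",s["tool_rot"].round(2),"tcp",s["tcp_pos"].round(4),"plate",w2p(s["tcp_pos"]).round(4),"F",s["contact_force"].round(1),"g",round(s["grip_width"],3))
    return s,T
def to(q):
    s,T=st(); print("tool shift to",q,":",T.inv().apply(p2w(q)-s["tcp_pos"]).round(4), "yaw err rad about y:",round(np.radians(s["tool_rot"][2]-np.degrees(PL[2])+90),4))
E
python3 - <<'E'
from h import *
to([-.010,-.029,.2]); 
p=read_camera("scene")
for q in [(303,105),(200,75),(385,60),(350,72)]: print(ray(p,q,0).round(3))
E
```

```text
t 2.12 rot [-9.0000e+01 -1.0000e-02 -1.0281e+02] tcp [ 0.1466 -0.556   0.2313] plate [-0.2424 -0.6214  0.2313] F [0.3 0.  0.7] g 0.301
tool shift to [-0.01, -0.029, 0.2] : [-0.5976  0.0313  0.2188] yaw err rad about y: -0.0229
[ 0.563 -0.285  0.   ]
[ 0.935 -0.268  0.   ]
[ 0.404 -0.658  0.   ]
[ 0.491 -0.524  0.   ]
```

Request:
play_rows --rows '[[[-0.039, 0, 0.014], -0.023, 0], [[-0.039, 0, 0.014], 0, 0], [[-0.039, 0, 0.014], 0, 0], [[-0.039, 0, 0.014], 0, 0], [[-0.039, 0, 0.014], 0, 0]]'

```text
t: 2.58
tcp_pos: [0.2524, -0.3811, 0.2292]
tool_rot: [-90.0, -0.3, -100.9]
contact_force: [0.6, -0.5, 0.2]
grip_width: 0.0
```

Request:
play_rows --rows '[[[-0.039, 0, 0.014], 0, 0], [[-0.039, 0, 0.014], 0, 0], [[-0.039, 0, 0.014], 0, 0], [[-0.039, 0, 0.014], 0, 0], [[-0.039, 0, 0.014], 0, 0]]'

```text
t: 3.0
tcp_pos: [0.356, -0.2001, 0.2295]
tool_rot: [-89.7, -0.4, -100.1]
contact_force: [1.2, 0.0, -0.4]
grip_width: 0.003
```

Run:
```python
from h import *
to([-.010,-.029,.2]);
```

```text
t 3.0 rot [ -89.74   -0.36 -100.14] tcp [ 0.356  -0.2001  0.2295] plate [-0.1081 -0.231   0.2295] F [ 1.2  0.  -0.4] g 0.003
tool shift to [-0.01, -0.029, 0.2] : [-0.1998  0.0287  0.1028] yaw err rad about y: 0.0237
```

Request:
play_rows --rows '[[[-0.039, 0, 0.02], 0.024, 0], [[-0.039, 0, 0.02], 0, 0], [[-0.039, 0, 0.02], 0, 0], [[-0.039, 0, 0.02], 0, 0], [[-0.02, 0.01, 0.01], 0, 0]]'

```text
t: 3.42
tcp_pos: [0.4735, -0.046, 0.2221]
tool_rot: [-89.2, -0.3, -100.4]
contact_force: [-0.1, -0.6, 0.2]
grip_width: -0.001
```

Request:
play_rows --rows '[[[0, 0, 0], 0, 0]]'

```text
t: 3.5
tcp_pos: [0.475, -0.0426, 0.2207]
tool_rot: [-89.3, -0.3, -100.0]
contact_force: [-0.1, 0.7, -0.2]
grip_width: -0.001
```

Run:
```python
from h import *
to([-.010,-.029,.2]); 
p=read_camera("wrist"); im=p["img"][:,:,::-1].copy(); cv2.imwrite("pics/w1.png",im)
q=read_camera("scene"); cv2.imwrite("pics/s1.png",q["img"][:,:,::-1])
import pickle; pickle.dump(p,open("w1.pkl","wb"))
```

```text
t 3.5 rot [-89.28  -0.25 -99.97] tcp [ 0.475  -0.0426  0.2207] plate [-0.0229 -0.0529  0.2207] F [-0.1  0.7 -0.2] g -0.001
tool shift to [-0.01, -0.029, 0.2] : [-0.0237  0.0208  0.0133] yaw err rad about y: 0.0265
```

View pics/w1.png

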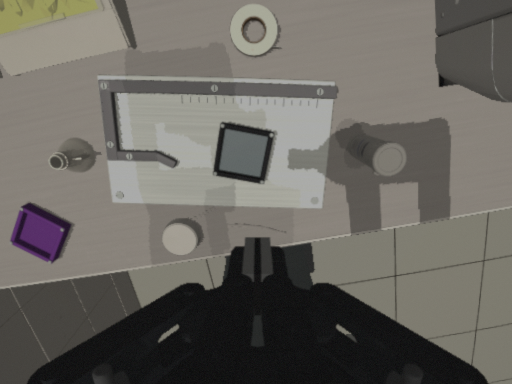

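The wrist view shows the plate square-on, with the rail along the top (v≈88), the end stop at left (u≈110) and the black carrier at (243,152), tilted slightly. The cap, funnel, roll and vial are all clear of the path. I'll refine both poses here.

Run:
```python
import cv2
a=cv2.imread('pics/w1.png')[70:215,95:340]; cv2.imwrite('pics/w1c.png',cv2.resize(a,None,fx=3.2,fy=3.2,interpolation=2))
a=cv2.imread('pics/w1.png')[110:195,200:290]; cv2.imwrite('pics/w1d.png',cv2.resize(a,None,fx=7,fy=7,interpolation=2))
```

```text
(no output)
```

View pics/w1c.png

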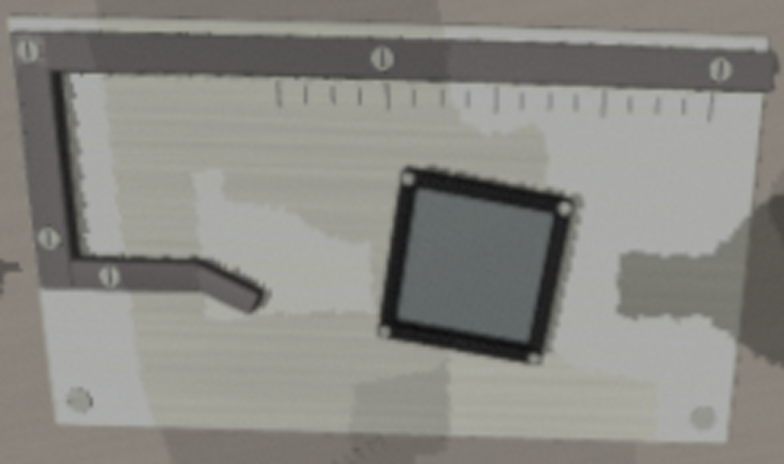

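View pics/w1d.png

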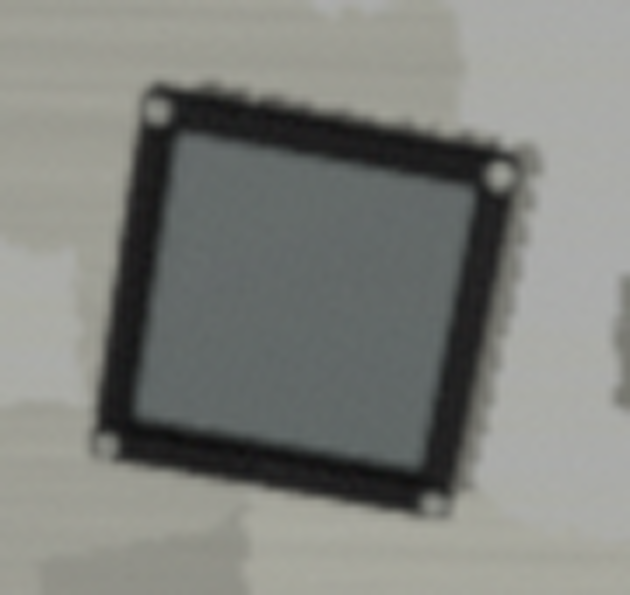

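Run:
```python
from h import *
import pickle
from scipy.optimize import least_squares
p=pickle.load(open("w1.pkl","rb"))
c=lambda x,y:[95+x/3.2-.35,70+y/3.2-.35]
d=lambda x,y:[200+x/7-.43,110+y/7-.43]
px=np.array([c(10,17),c(768,38),c(727,442),c(57,425),c(55,71),c(75,258),c(768,91)])
P=np.array([[80,140,6],[80,-140,6],[-80,-140,6],[-80,140,6],[60,120,16],[-8,120,16],[60,-140,16]])/1e3
pose=lambda v,P:R.from_euler('z',v[2]).apply(P)+[v[0],v[1],0]
s=least_squares(lambda v:(proj(p,pose(v,P))-px).ravel(),PL); print(s.x.round(4),s.fun.round(1).reshape(-1,2).tolist())
cx=np.array([d(145,85),d(530,150),d(450,512),d(93,455)])
C=np.array([[32,32,22],[32,-32,22],[-32,-32,22],[-32,32,22]])/1e3
k=least_squares(lambda v:(proj(p,pose(v,C))-cx).ravel(),[.49,-.02,-.3]); print(k.x.round(4),k.fun.round(1).tolist())
for q in (PL,s.x):
  r=R.from_euler('z',-q[2]).apply([k.x[0]-q[0],k.x[1]-q[1],0]); print("carrier in plate",r.round(4),k.x[2]-q[2])
```

```text
[ 0.5093  0.0018 -0.2051] [[-1.2, -0.6], [1.0, -0.8], [0.6, 0.8], [-0.3, 0.3], [-0.8, 0.4], [-0.8, 0.4], [1.5, 0.4]]
[ 0.4964 -0.0302 -0.3533] [0.0, -0.3, -0.7, 0.3, 0.6, 0.4, 0.1, -0.3]
carrier in plate [-0.0044 -0.0364  0.    ] -0.1527227971774068
carrier in plate [-0.0061 -0.0339  0.    ] -0.14819967107604523
```

```bash
sed -i 's/^PL=.*/PL=[0.5088,0.0030,-0.2030]/' h.py
python3 - <<'E'
from h import *
to([-.0055,-.0345,.06]);
E
```

```text
t 3.6 rot [ -89.23   -0.35 -100.16] tcp [ 0.4737 -0.0453  0.2219] plate [-0.0246 -0.0544  0.2219] F [-0.2 -0.4  0.9] g 0.001
tool shift to [-0.0055, -0.0345, 0.06] : [-0.0204  0.1621  0.0175] yaw err rad about y: 0.0257
```

Request:
play_rows --rows '[[[-0.01, 0.035, 0.009], 0.026, 0], [[-0.01, 0.035, 0.009], 0, 0], [[0, 0.035, 0], 0, 0], [[0, 0.03, 0], 0, 0], [[0, 0, 0], 0, 0]]'

```text
t: 4.02
tcp_pos: [0.4991, -0.0365, 0.0888]
tool_rot: [-88.5, -0.4, -101.6]
contact_force: [-0.5, 0.1, -0.4]
grip_width: 0.002
```

Run:
```python
from h import *
to([-.0055,-.0345,.0135]); 
p=read_camera("wrist"); im=p["img"][:,:,::-1].copy(); cv2.imwrite("pics/w2.png",im)
```

```text
t 4.02 rot [ -88.46   -0.44 -101.63] tcp [ 0.4991 -0.0365  0.0888] plate [-0.0015 -0.0407  0.0888] F [-0.5  0.1 -0.4] g 0.002
tool shift to [-0.0055, -0.0345, 0.0135] : [-0.0067  0.0751 -0.006 ] yaw err rad about y: 0.0001
```

View pics/w2.png

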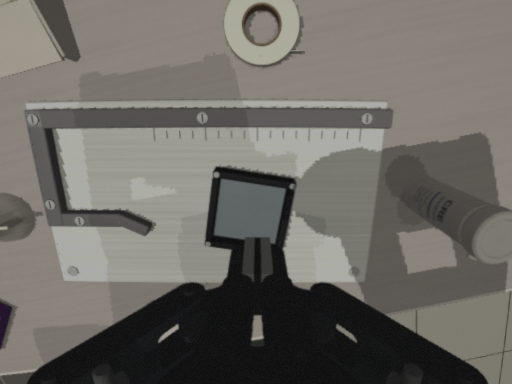

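Request:
play_rows --rows '[[[-0.007, 0.025, -0.003], 0, 0], [[0, 0.025, -0.003], 0, 0], [[0, 0.006, 0], 0, 0], [[0, 0, 0], 0, 0]]'

```text
t: 4.4
tcp_pos: [0.5029, -0.034, 0.0424]
tool_rot: [-87.4, -0.4, -101.8]
contact_force: [0.1, -0.3, -0.1]
grip_width: 0.003
```

Run:
```python
from h import *
to([-.0055,-.0345,.0135]); 
p=read_camera("wrist"); im=p["img"][:,:,::-1].copy(); cv2.imwrite("pics/w3.png",im)
p=read_camera("scene"); im=p["img"][:,:,::-1].copy(); cv2.imwrite("pics/s3.png",cv2.resize(im[105:250,210:370],None,fx=4,fy=4,interpolation=2))
```

```text
t 4.4 rot [ -87.39   -0.38 -101.83] tcp [ 0.5029 -0.034   0.0424] plate [ 0.0017 -0.0374  0.0424] F [ 0.1 -0.3 -0.1] g 0.003
tool shift to [-0.0055, -0.0345, 0.0135] : [-0.0031  0.0285 -0.0085] yaw err rad about y: -0.0034
```

View pics/w3.png

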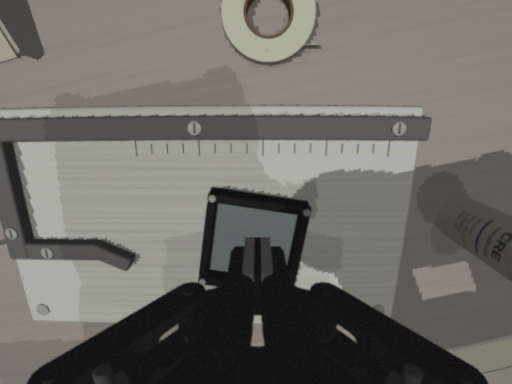

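View pics/s3.png

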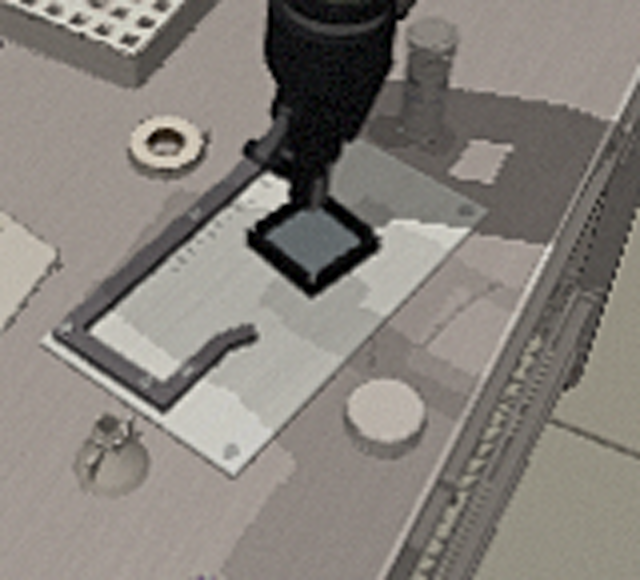

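Request:
play_rows --rows '[[[-0.003, 0.009, -0.004], 0, 0], [[0, 0.009, -0.003], 0, 0], [[0, 0.005, -0.001], 0, 0], [[0, 0, 0], 0, 0]]'

```text
t: 4.83
tcp_pos: [0.5016, -0.0302, 0.0245]
tool_rot: [-86.5, -0.3, -101.9]
contact_force: [-0.6, 0.2, 0.3]
grip_width: -0.006
```

Run:
```python
from h import *
to([-.0055,-.0345,.0135]);
```

```text
t 4.83 rot [ -86.54   -0.26 -101.88] tcp [ 0.5016 -0.0302  0.0245] plate [-0.0004 -0.0339  0.0245] F [-0.6  0.2  0.3] g -0.006
tool shift to [-0.0055, -0.0345, 0.0135] : [ 0.0005  0.0107 -0.0058] yaw err rad about y: -0.0044
```

Request:
play_rows --rows '[[[0, 0.011, -0.004], 0, 0], [[0, 0, 0], 0, 0]]'

```text
t: 5.0
tcp_pos: [0.4992, -0.0295, 0.0143]
tool_rot: [-86.4, -0.2, -101.9]
contact_force: [-0.7, -0.2, -0.4]
grip_width: -0.001
```

Run:
```python
from h import *
to([.02,-.0345,.0135]); 
p=read_camera("wrist"); im=p["img"][:,:,::-1].copy(); cv2.imwrite("pics/w4.png",im)
```

```text
t 5.0 rot [ -86.39   -0.24 -101.87] tcp [ 0.4992 -0.0295  0.0143] plate [-0.0028 -0.0337  0.0143] F [-0.7 -0.2 -0.4] g -0.001
tool shift to [0.02, -0.0345, 0.0135] : [0.0007 0.0023 0.0227] yaw err rad about y: -0.0041
```

View pics/w4.png

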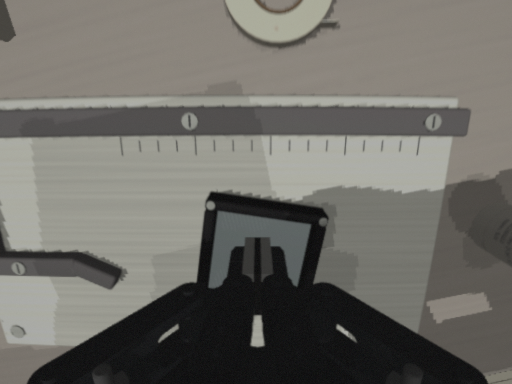

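Request:
play_rows --rows '[[[0, 0.0005, 0.005], 0, 0], [[0, 0.0005, 0.005], 0, 0], [[0, 0.0003, 0.005], 0, 0], [[0, 0.0003, 0.005], 0, 0], [[0, 0.0003, 0.005], 0, 0]]'

```text
t: 5.47
tcp_pos: [0.5278, -0.035, 0.0172]
tool_rot: [-86.2, -0.2, -101.9]
contact_force: [-0.4, 0.2, -0.7]
grip_width: 0.004
```

Run:
```python
from h import *
to([.043,-.0345,.0135]);
```

```text
t 5.47 rot [ -86.16   -0.21 -101.86] tcp [ 0.5278 -0.035   0.0172] plate [ 0.0263 -0.0334  0.0172] F [-0.4  0.2 -0.7] g 0.004
tool shift to [0.043, -0.0345, 0.0135] : [0.0011 0.0048 0.0164] yaw err rad about y: -0.0039
```

Request:
play_rows --rows '[[[0, 0.002, 0.003], 0, 0], [[0, 0.002, 0.003], 0, 0], [[0, 0.0008, 0.004], 0, 0]]'

```text
t: 5.72
tcp_pos: [0.5384, -0.0373, 0.013]
tool_rot: [-86.3, -0.2, -101.9]
contact_force: [-3.9, 0.6, 3.1]
grip_width: -0.003
```

Run:
```python
from h import *
to([.043,-.0345,.0135]); 
p=read_camera("wrist"); im=p["img"][:,:,::-1].copy(); cv2.imwrite("pics/w5.png",im)
```

```text
t 5.72 rot [ -86.31   -0.22 -101.88] tcp [ 0.5384 -0.0373  0.013 ] plate [ 0.0371 -0.0335  0.013 ] F [-3.9  0.6  3.1] g -0.003
tool shift to [0.043, -0.0345, 0.0135] : [ 0.0009 -0.0002  0.0059] yaw err rad about y: -0.0043
```

View pics/w5.png

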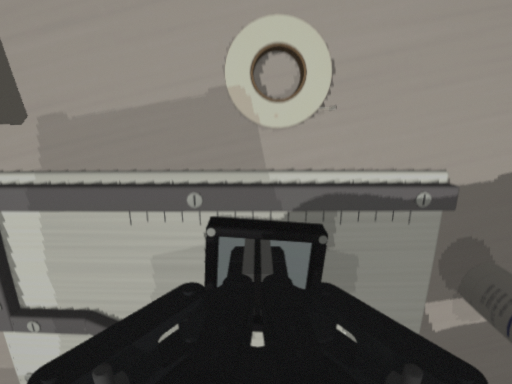

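Request:
play_rows --rows '[[[0, -0.0003, 0.003], 0, 0], [[0, 0.0002, 0.003], 0, 0], [[0, 0.0002, 0.003], 0, 0]]'

```text
t: 6.02
tcp_pos: [0.5452, -0.039, 0.0126]
tool_rot: [-86.7, -0.2, -101.9]
contact_force: [-12.6, 4.3, 9.9]
grip_width: -0.003
```

Run:
```python
from h import *
to([.045,-.0345,.0135]); 
p=read_camera("wrist"); im=p["img"][:,:,::-1].copy(); cv2.imwrite("pics/w6.png",cv2.resize(im[160:300,150:350],None,fx=4,fy=4,interpolation=2))
```

```text
t 6.02 rot [ -86.73   -0.25 -101.9 ] tcp [ 0.5452 -0.039   0.0126] plate [ 0.0441 -0.0338  0.0126] F [-12.6   4.3   9.9] g -0.003
tool shift to [0.045, -0.0345, 0.0135] : [ 0.0007 -0.0008  0.0009] yaw err rad about y: -0.0047
```

View pics/w6.png

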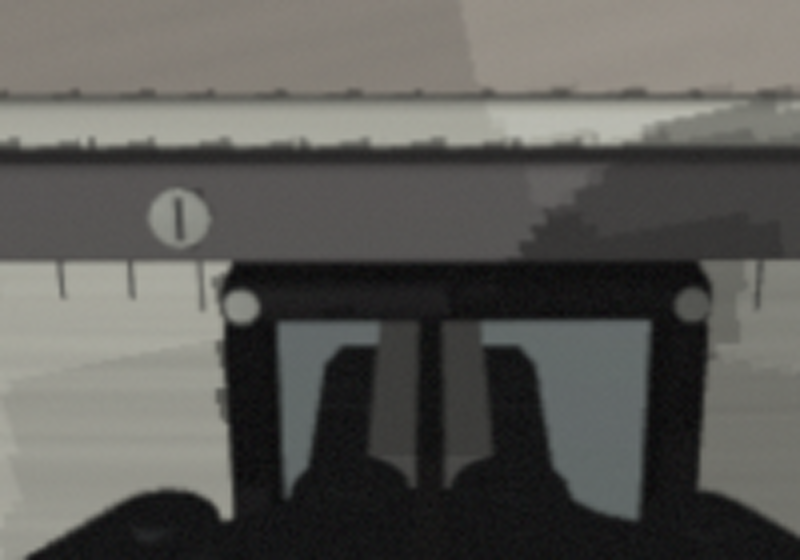

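The crop shows the carrier's edge flush along the rail and parallel to it. I'll hold it there for step 1.

Request:
play_rows --rows '[[[0, -0.0005, 0.0005], 0, 0], [[0, 0, 0.0005], 0, 0], [[0, 0, 0.0005], 0, 0], [[0, 0, 0], 0, 0]]'

```text
t: 6.4
tcp_pos: [0.545, -0.0389, 0.0129]
tool_rot: [-87.0, -0.3, -101.9]
contact_force: [-2.7, 0.8, 1.1]
grip_width: 0.004
```

Run:
```python
from h import *
to([.042,-.025,.0145]);
```

```text
t 6.4 rot [ -87.01   -0.27 -101.89] tcp [ 0.545  -0.0389  0.0129] plate [ 0.0439 -0.0338  0.0129] F [-2.7  0.8  1.1] g 0.004
tool shift to [0.042, -0.025, 0.0145] : [-0.0088 -0.0017 -0.0018] yaw err rad about y: -0.0045
```

Request:
play_rows --rows '[[[0, -0.0015, -0.006], 0, 0], [[0, -0.001, -0.006], 0, 0], [[-0.004, 0, 0], -0.005, 0], [[0, 0, 0], 0, 0]]'

```text
t: 6.73
tcp_pos: [0.5369, -0.0327, 0.0159]
tool_rot: [-86.5, -0.2, -101.6]
contact_force: [-0.2, 1.1, 0.4]
grip_width: -0.002
```

Run:
```python
from h import *
to([.031,-.020,.0145]);
```

```text
t 6.73 rot [ -86.48   -0.24 -101.59] tcp [ 0.5369 -0.0327  0.0159] plate [ 0.0347 -0.0293  0.0159] F [-0.2  1.1  0.4] g -0.002
tool shift to [0.031, -0.02, 0.0145] : [-0.0093  0.0011 -0.0038] yaw err rad about y: 0.0007
```

Request:
play_rows --rows '[[[-0.006, 0.0015, -0.002], 0, 0], [[-0.006, 0, 0], 0, 0], [[-0.007, 0, 0], 0, 0], [[-0.008, 0, 0], 0, 0], [[-0.008, 0, 0], 0, 0]]'

```text
t: 7.15
tcp_pos: [0.5436, 0.0031, 0.0147]
tool_rot: [-86.3, -0.3, -101.6]
contact_force: [-0.6, -2.9, 2.3]
grip_width: 0.001
```

Run:
```python
from h import *
to([.032,.060,.0145]); 
p=read_camera("wrist"); im=p["img"][:,:,::-1].copy(); cv2.imwrite("pics/w7.png",im)
```

```text
t 7.15 rot [ -86.29   -0.32 -101.6 ] tcp [0.5436 0.0031 0.0147] plate [0.0341 0.0071 0.0147] F [-0.6 -2.9  2.3] g 0.001
tool shift to [0.032, 0.06, 0.0145] : [-0.0529 -0.0002 -0.002 ] yaw err rad about y: 0.0005
```

View pics/w7.png

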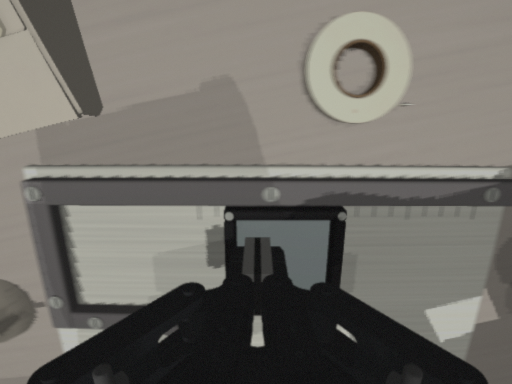

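Request:
play_rows --rows '[[[-0.009, 0, 0], 0, 0], [[-0.009, 0, 0], 0, 0], [[-0.009, 0, 0], 0, 0], [[-0.009, 0, 0], 0, 0], [[-0.009, 0, 0], 0, 0]]'

```text
t: 7.62
tcp_pos: [0.5538, 0.0524, 0.0146]
tool_rot: [-86.3, -0.3, -101.5]
contact_force: [-1.0, -2.4, 2.0]
grip_width: 0.001
```

Run:
```python
from h import *
to([.032,.1,.0145]); 
p=read_camera("wrist"); im=p["img"][:,:,::-1].copy(); cv2.imwrite("pics/w8.png",im)
```

```text
t 7.62 rot [ -86.27   -0.33 -101.53] tcp [0.5538 0.0524 0.0146] plate [0.0341 0.0575 0.0146] F [-1.  -2.4  2. ] g 0.001
tool shift to [0.032, 0.1, 0.0145] : [-0.0425 -0.0002 -0.002 ] yaw err rad about y: 0.0018
```

View pics/w8.png

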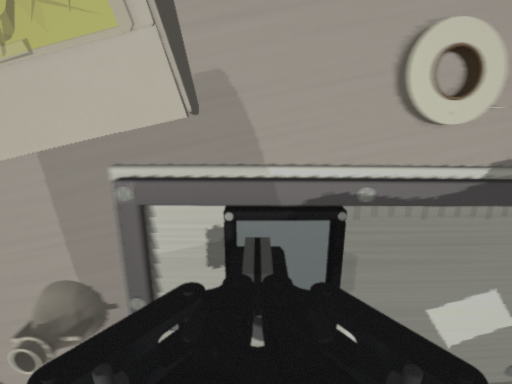

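Request:
play_rows --rows '[[[-0.009, 0, 0], 0, 0], [[-0.009, 0, 0], 0, 0], [[-0.008, 0, 0], 0, 0], [[-0.005, 0, 0], 0, 0]]'

```text
t: 8.0
tcp_pos: [0.5608, 0.0874, 0.0144]
tool_rot: [-86.3, -0.3, -101.5]
contact_force: [-0.4, -2.8, 2.2]
grip_width: -0.001
```

Request:
play_rows --rows '[[[-0.003, 0, 0], 0, 0], [[-0.003, 0, 0], 0, 0]]'

```text
t: 8.17
tcp_pos: [0.5622, 0.0945, 0.0144]
tool_rot: [-86.3, -0.3, -101.4]
contact_force: [0.7, -2.5, 1.8]
grip_width: -0.001
```

Run:
```python
from h import *
to([.032,.102,.0145]); 
p=read_camera("wrist"); im=p["img"][:,:,::-1].copy(); cv2.imwrite("pics/w9.png",cv2.resize(im[160:310,170:370],None,fx=4,fy=4,interpolation=2))
```

```text
t 8.17 rot [ -86.25   -0.3  -101.41] tcp [0.5622 0.0945 0.0144] plate [0.0339 0.1004 0.0144] F [ 0.7 -2.5  1.8] g -0.001
tool shift to [0.032, 0.102, 0.0145] : [-0.0016 -0.0002 -0.0019] yaw err rad about y: 0.0039
```

View pics/w9.png

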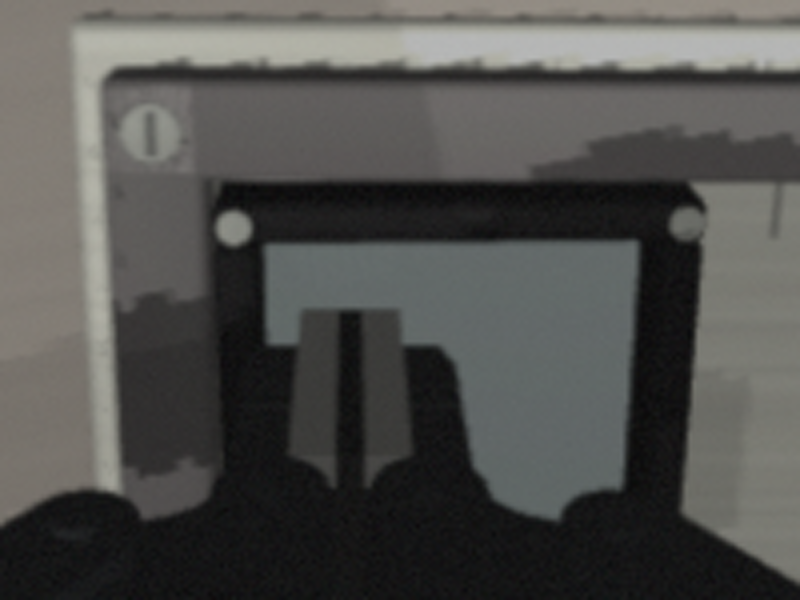

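Request:
play_rows --rows '[[[-0.002, 0, 0], 0, 0], [[-0.002, 0, 0], 0, 0], [[-0.002, 0, 0], 0, 0]]'

```text
t: 8.47
tcp_pos: [0.5624, 0.0958, 0.0145]
tool_rot: [-86.3, -0.8, -101.2]
contact_force: [0.6, -10.8, 3.4]
grip_width: -0.002
```

Run:
```python
from h import *
to([.044,.100,.0145]);
```

```text
t 8.47 rot [ -86.34   -0.84 -101.17] tcp [0.5624 0.0958 0.0145] plate [0.0338 0.1017 0.0145] F [  0.6 -10.8   3.4] g -0.002
tool shift to [0.044, 0.1, 0.0145] : [0.0018 0.0007 0.0102] yaw err rad about y: 0.0081
```

Request:
play_rows --rows '[[[0.004, 0, 0], 0, 0], [[0, 0.0005, 0.004], 0, 0], [[0, 0.0003, 0.004], 0, 0], [[0, 0.0003, 0.003], 0, 0]]'

```text
t: 8.8
tcp_pos: [0.572, 0.0895, 0.0136]
tool_rot: [-86.5, -0.8, -101.3]
contact_force: [-9.2, 1.4, 6.6]
grip_width: -0.001
```

Run:
```python
from h import *
to([.044,.097,.0145]);
```

```text
t 8.8 rot [ -86.48   -0.76 -101.35] tcp [0.572  0.0895 0.0136] plate [0.0445 0.0974 0.0136] F [-9.2  1.4  6.6] g -0.001
tool shift to [0.044, 0.097, 0.0145] : [ 0.0004 -0.0009 -0.0005] yaw err rad about y: 0.0049
```

Request:
play_rows --rows '[[[0, 0, 0], 0, 0], [[0.001, -0.001, -0.005], 0, 0], [[0.002, 0, -0.005], 0, 0], [[0, 0, 0], 0, 0]]'

```text
t: 9.13
tcp_pos: [0.5616, 0.0892, 0.0134]
tool_rot: [-86.5, -0.7, -101.4]
contact_force: [-0.2, 0.4, 0.7]
grip_width: 0.003
```

Run:
```python
from h import *
to([.034,.092,.06]); 
p=read_camera("wrist"); im=p["img"][:,:,::-1].copy(); cv2.imwrite("pics/w10.png",cv2.resize(im[160:310,170:370],None,fx=4,fy=4,interpolation=2))
```

```text
t 9.13 rot [ -86.48   -0.7  -101.38] tcp [0.5616 0.0892 0.0134] plate [0.0344 0.0951 0.0134] F [-0.2  0.4  0.7] g 0.003
tool shift to [0.034, 0.092, 0.06] : [ 0.0037 -0.0465  0.0025] yaw err rad about y: 0.0044
```

View pics/w10.png

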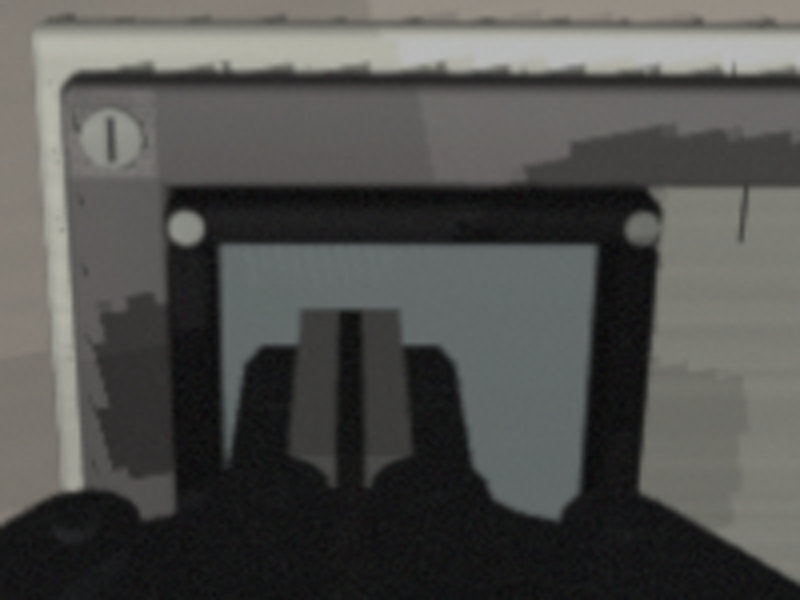

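Request:
play_rows --rows '[[[0.001, -0.006, 0], 0, 0], [[0.001, -0.01, 0], 0, 0], [[0, -0.015, 0], 0, 0], [[0, -0.02, 0], 0, 0], [[0, -0.025, 0], 0, 0]]'

```text
t: 9.6
tcp_pos: [0.5545, 0.0887, 0.0898]
tool_rot: [-86.9, -0.8, -101.4]
contact_force: [1.4, -0.2, -0.0]
grip_width: -0.004
```

Request:
play_rows --rows '[[[0, -0.025, 0], 0, 0], [[0, -0.025, 0], 0, 0], [[0, -0.02, 0], 0, 0], [[0, 0, 0], 0, 0], [[0, 0, 0], 0, 0]]'

```text
t: 10.02
tcp_pos: [0.5537, 0.0909, 0.1737]
tool_rot: [-86.0, -0.5, -101.4]
contact_force: [0.1, -0.1, -0.3]
grip_width: -0.001
```

Run:
```python
from h import *
st()
p=read_camera("wrist"); cv2.imwrite("pics/w11.png",p["img"][:,:,::-1])
import pickle; pickle.dump(p,open("w11.pkl","wb"))
p=read_camera("scene"); im=p["img"][:,:,::-1]; cv2.imwrite("pics/s11.png",cv2.resize(im[105:250,200:370],None,fx=4,fy=4,interpolation=2))
p=cv2.imread("pics/w11.png"); cv2.imwrite("pics/w11c.png",cv2.resize(p[100:290,150:340],None,fx=3,fy=3,interpolation=2))
```

```text
t 10.02 rot [ -85.98   -0.5  -101.35] tcp [0.5537 0.0909 0.1737] plate [0.0263 0.0952 0.1737] F [ 0.1 -0.1 -0.3] g -0.001
```

View pics/w11.png

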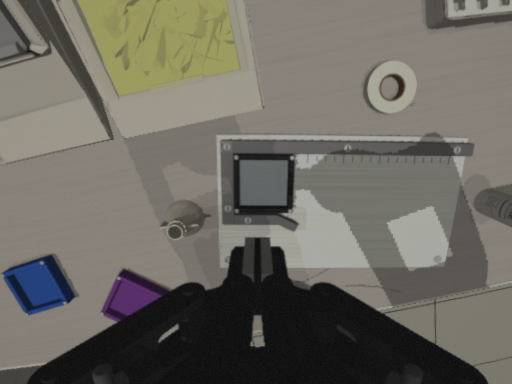

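View pics/w11c.png

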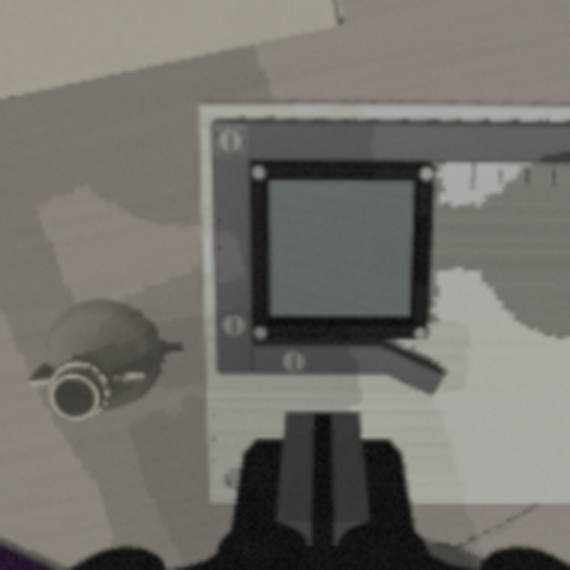

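View pics/s11.png

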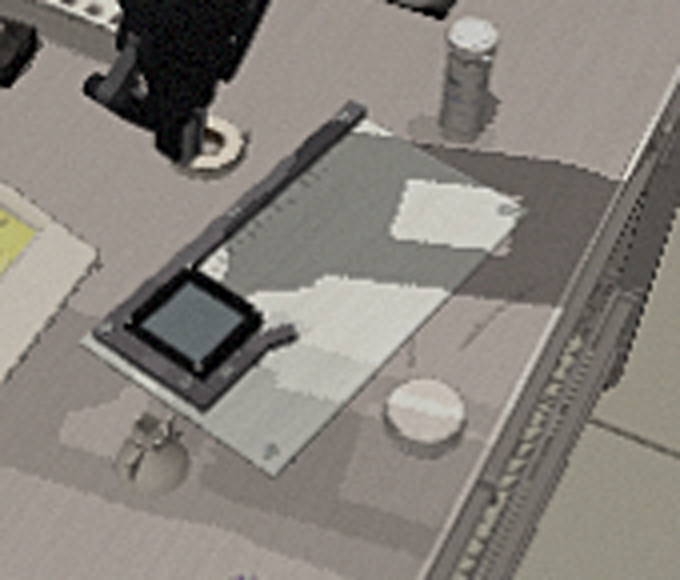

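The crop shows the carrier square in the corner, touching the rail (top) and end stop (left), with about 1–2 mm of slack at the lip. The surrounding things look undisturbed. One numeric check, then I hand in.

Run:
```python
from h import *
import pickle
p=pickle.load(open("w11.pkl","rb"))
c=lambda x,y:[150+x/3-.33,100+y/3-.33]
# carrier top corners, pocket corner at same image (tops z=.022/.016)
A=[ray(p,c(*q),.022) for q in [(251,162),(434,162),(430,338),(252,342)]]
B=[ray(p,c(*q),.016) for q in [(220,126),(215,373)]] # outer wall corners rail/stop: (74,134),( -20,134)
for a in A: print(w2p(a).round(4))
print("ctr",w2p(np.mean(A,0)).round(4),"wall refs (exp 74,134 / -20,134)",[w2p(b).round(4).tolist() for b in B])
e=w2p(A[1])-w2p(A[0]); print("edge angle deg",np.degrees(np.arctan2(e[0],-e[1])))
close_job()
```

```text
[0.0616 0.1188 0.022 ]
[0.0618 0.0555 0.022 ]
[-0.0023  0.0546  0.022 ]
[-0.0039  0.1195  0.022 ]
ctr [0.0293 0.0871 0.022 ] wall refs (exp 74,134 / -20,134) [[0.0734, 0.1298, 0.016], [-0.0182, 0.134, 0.016]]
edge angle deg 0.19966863829691
the job is handed in; nothing more can be done
```

The black carrier is in the corner pocket against the rail and end stop, and the job was handed in after about 10 s of the 43 s allowed. No verdict was reported.

**What I did:** With closed fingertips inside the recess, I pushed the carrier flat onto the rail well in front of the pocket and held it there. I then towed it along the rail by its +y wall until the force rose against the end stop. I nudged it once more against the rail, backed off and lifted straight out.

**Last checks:**
- **Position:** the measured centre is (29.3, 87.1) mm in the plate frame, against (28, 88) for fully home. The edge is 0.2° off the rail. Both errors are within the calibration's accuracy.
- **Contact:** contact forces were about 10 N at the end stop and 9 N at the rail, and near zero once the fingers were out.
- **Surroundings:** by eye, the cap, funnel, roll and vial were where they started. I did not measure them again.

**Disagreements:**
- One wall corner I used as a reference measured about 4 mm off in y, probably a poor pixel pick. The other reference corner was within 2 mm.
- The tool drifted about 4° off vertical during the moves. This caused no visible tipping or lifting of the carrier.

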